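Roll the shaft blank into the V-block

TASK

Roll the dark grey round bar along the bench, pushing it by its side with the fingers, up the ramp of the blue V-block and over the crest until it lies fully down in the groove. If it then sticks out more at one end, push it along the groove by that end until it is central to within a centimetre. Push gently; never pinch, lift or carry the bar, leave the other things alone, and finish with the bar at rest.

Things in the scene. Friction and masses are not known exactly. Their poses are not given: they have to be found in the camera images.
- bar: Smooth, lightly oiled, dark grey round bar (a shaft blank), 40 mm in diameter, 140 mm long, about 0.45 kg, lying on the bench, with a yellow band round its -x end. Origin: the middle of its axis, 20 mm above the bench when it lies there. Its x axis runs along the bar; y and z turn as it rolls. Loose; it rolls easily, square to its own axis, and stops by itself in a few cm.
- v_block: Blue V-block with a right-angled groove, fixed to the bench, 120 mm long along the groove (screwed-down lugs, 11 mm high, make it 164 mm). Origin: on the bench, under the bottom line of the groove (1.6 mm high), midway along it. x runs along the groove, y the way the bar rolls in, z up. Behind the groove a steep side rises to a back stop 40 mm high, from y = 27 to 40 mm.
- toe (a point): Foot of the V-block's ramp, where it starts from the bench (1 mm high), midway along: 80 mm to the -y side of the groove's bottom. The ramp is straight, 53 mm long and as long along the groove as the block. A bar let go on it tends to roll back down.
- crest (a point): Top of the rounded crest between ramp and groove, midway along: 17 mm above the bench, 24 mm to the -y side of the groove's bottom. The bar's axis passes 37 mm above the bench here; once past, it drops into the groove by itself.
- seat (a point): Where the middle of the bar's axis is when the bar is fully seated and central: 29.5 mm above the bench, 4.9 mm to the -y side of the groove's bottom line. Axes as those of the V-block.
- tape_measure: Bystander, loose, to be left alone: blue tape measure, 36x74x63 mm, standing on the right. Origin: centre of its underside.
- marker_black: Bystander, loose, to be left alone: white marker pen with a black cap, 131 mm long, on the right. Origin: centre of its underside.
- mouse: Bystander, loose, to be left alone: black computer mouse, 115x62x37 mm, back right. Origin: centre of its underside.
- screwdriver: Bystander, loose, to be left alone: blue-handled screwdriver, 190 mm long, on the left. Origin: centre of its underside.
- bulldog_clip: Bystander, loose, to be left alone: black bulldog clip, 35x32x27 mm, front left. Origin: centre of its underside.
- label_roll: Bystander, loose, to be left alone: white roll of labels standing on end, 69 mm across and 50 mm high, front left. Origin: centre of its underside.
- masking_tape: Bystander, loose, to be left alone: roll of masking tape lying flat, 96 mm across and 25 mm high, front right. Origin: centre of its underside.
Mind the look-alikes: they are no part of the job. Leave any pink look-alike of the bar alone.

How it is judged:
On the way:
1. the bar rolls along the bench: before it reaches the ramp it has turned about its axis by a good part of a turn (at least 60 degrees) (angle between bar's own z axis and vertical above 1.05 rad and y of bar in the frame of v_block below -0.07 m and height (world z) of bar below 0.027 m).
At the end, for the whole second after the job is handed in: The bar rests on both sides of the groove: its axis within 4 mm of the seat across the groove and in height and within 0.06 rad of the groove's direction, its middle within 12 mm of the middle of the groove, at rest (x of bar in the frame of seat between -0.012 and 0.012 m and y of bar in the frame of seat between -0.004 and 0.004 m and z of bar in the frame of seat between -0.004 and 0.004 m and angle between the x axis of bar and the x axis of v_block, either way round below 0.06 rad and linear speed of bar below 0.01 m/s and angular speed of bar below 0.2 rad/s); the robot touches nothing.
It fails at once if the bar is lifted off the bench before it reaches the V-block (axis more than 8 mm above where it lies) (height (world z) of bar above 0.028 m and y of bar in the frame of v_block below -0.09 m).
It fails at once if the bar is lifted or flung up at the V-block (axis more than 58 mm above the bench; crossing the crest needs 37 mm) (height (world z) of bar above 0.058 m).
It fails at once if the bar is pinched or pushed hard (more than 30 N between fingers and bar) (contact force between the fingers and bar above 30 N).
It fails at once if a bystander is moved by more than 15 mm (distance of any of tape_measure, marker_black, mouse, screwdriver, bulldog_clip, label_roll, masking_tape from where it was at the start of the episode above 0.015 m).
It also fails if it takes over 45 s, if anything falls off the work surface, if the arm or the gripper's body presses on something with over 40 N, if the wrist force passes 120 N, or if a joint passes its speed limit or range.

ROBOT

A 7-joint arm with a two-finger parallel gripper is mounted at the origin on a cart in front of the work surface, level with it; the furniture and walls round the work are solid. World frame = base frame: x ahead of the robot, y to its left, z up, the work surface at z = 0. Lengths are in m, angles in rad, forces in N, time in s.
With the tool pointing down it reaches from about 0.4 to 0.875 m from the base axis. Payload 6.5 kg.
Tool frame: the origin (TCP) lies midway between the tips of the shut fingers; the grasp point (between the pads) lies r.tcp_to_grasp behind it (r.tcp_to_grasp is the distance from the TCP to the grasp point, in m); z points along the fingers, x is the direction in which the jaws open and shut, and the axes are right-handed (so a half turn about z gives the same grasp; the last joint's range is limited). The gripper opens to 85 mm and grips with 20 to 120 N. Pads are 22 mm wide; open, the fingers measure 114 mm over their backs; the gripper's body (76 mm by 85 mm) begins 54 mm behind the grasp point. The pads swing forward as they close: fully open they stand 13 mm farther back than shut.
Start: joints at [1.261, 0.536, -0.004, 1.538, 0.003, 1.067, -0.071], TCP at [0.157, -0.631, 0.231] pointing down, gripper open.
Joint ranges: [-2.7, 2.7], [-0.37, 2.16], [-1.27, 1.26], [0.24, 2.4], [-1.31, 4.45], [0.19, 1.91], [-2.76, 2.76]. Speed limits (rad/s): [2.39, 2.39, 3.14, 3.14, 3.14, 3.14, 3.14].

INTERFACE

Orientations are given as a unit quaternion [w, x, y, z].
In Python, from bench import r gives the robot as it stands.
- The arm moves only by the tool servo_tool, never from a script. Its arguments are lists of equal length, an entry for each row: "linear": the shift along the tool's x, y, z in mm, a list of three; "twist": the turn, a rotation vector about the tool's x, y, z in rad, a list of three. In form: {"linear": [[x, y, z], ...], "twist": [[ax, ay, az], ...]}. A call has 1 to 20 rows; each row shifts and turns the commanded pose from where the row before left it, along the tool's axes as they then stand; what a row does not reach is not made up. A row lasts 1/10 s, in which the tool goes at most 50 mm and 8.59 degrees, less where a joint would pass 70% of its speed; a pose out of reach is approached as far as the arm can. A call with a gripper value outside its range is refused whole. "grip" is the opening in per cent of the stroke, from 0 (shut) to 100 (fully open), set as the call begins (left out, the last holds). The fingers move at their own pace and stop on an object; the grip force is fixed at half the most. Time passes only in rows, so rows that do not move let the fingers close. It gives the time, the measured TCP pose, the force and the opening at its end, in the units of the state.
- r.get_state(): the state, without advancing time (a new reading comes with each control period).
- r.snapshot(name): name is "scene" or "top"; returns the picture (480x640x3 uint8, red, green, blue); there is no depth.
- r.camera_params(name): a dict with "mtx" (3x3 intrinsics, pixels), "rvec" (rotation vector, rad) and "tvec" (3), from world to camera coordinates, as OpenCV has them. Camera axes: x right, y down, z forward; pixel columns grow to the right and rows downward; lengths in m; the calibration is good to about 2 mm. A picture is of the moment at which its call begins. camera_params takes no time and is no camera call.
- r.close_job(): hands the job in, once; it reports no verdict.
The state is a dict: "clock": time; "joints": joint angles; "joint_velocities": joint speeds; "joint_efforts": joint torques, N m; "position": TCP position; "orientation": TCP orientation; "contact_force": force on the tool from outside, world axes, zero at the start; "ft_torque": the same for the moment, N m; "finger_gap": opening from 0.0 (shut) to 1.0 (fully open).
Only numpy, scipy, OpenCV 4.12 (cv2) and the standard library are available. Lean on these libraries where they do the work, as an engineer would, in place of code of your own. Each camera call takes 0.05 s, during which the arm holds its last target.

## Working session

There is one attempt and no reset: what is moved stays moved. The work goes in short steps, Python scripts to look and compute and a tool call to move; the robot and the scene stay as the last step left them, time stands still between calls to the robot, and variables do not carry over. Pictures are saved under pics/ and viewed, and the job is handed in when it is done.

Besides the shell and the picture viewer there is one more tool, called by a JSON object that holds its "method" and its "body", one argument or row to a line. servo_tool: Moves the arm, as the interface text tells. Its arguments: {"type":"object","properties":{"linear":{"type":"array","items":{"type":"array","items":{"type":"number"}}},"twist":{"type":"array","items":{"type":"array","items":{"type":"number"}}},"grip":{"type":"number"}},"required":["linear","twist"]}

```bash
ls; mkdir -p pics
python3 - <<'E'
from bench import r
import cv2
for n in("scene","top"):
    cv2.imwrite(f"pics/{n}0.png",r.snapshot(n)[:,:,::-1]); print(r.camera_params(n))
print(r.get_state(), r.tcp_to_grasp)
E
```

```text
pics
{'mtx': array([[619.10788222,   0.        , 314.6399001 ],
       [  0.        , 619.10788222, 244.19146123],
       [  0.        ,   0.        ,   1.        ]]), 'rvec': array([ 2.4888164 ,  0.44224972, -0.13481749]), 'tvec': array([-0.45776351, -0.11348376,  1.80304962])}
{'mtx': array([[482.65699666,   0.        , 319.88553269],
       [  0.        , 482.65699666, 244.71815652],
       [  0.        ,   0.        ,   1.        ]]), 'rvec': array([ 2.15678589, -2.10005   ,  0.14292911]), 'tvec': array([-0.01944491,  0.47610492,  1.13446798])}
{'clock': 0.1, 'joints': array([ 1.2607865 ,  0.53710202, -0.00442679,  1.53878837,  0.00261129,
        1.06729258, -0.07123591]), 'joint_velocities': array([ 2.52929316e-04, -1.82823072e-03, -2.68020222e-05, -2.24941700e-03,
        6.20994431e-04, -2.56688420e-03,  9.08675136e-04]), 'joint_efforts': array([ 2.16428205e-03, -5.84570003e+01,  1.05124611e+00, -2.59782046e+01,
        1.25084093e-02,  4.52191234e-03, -7.23378571e-05]), 'position': array([ 0.15674734, -0.63022332,  0.23048781]), 'orientation': array([-4.33869118e-04,  7.87854981e-01, -6.15860294e-01, -6.63017482e-04]), 'contact_force': array([-0.81698548, -0.58244076,  0.29484481]), 'ft_torque': array([ 0.00699634,  0.02722365, -0.04692805]), 'finger_gap': 1.0017139722415989} 0.0187
```

View pics/scene0.png

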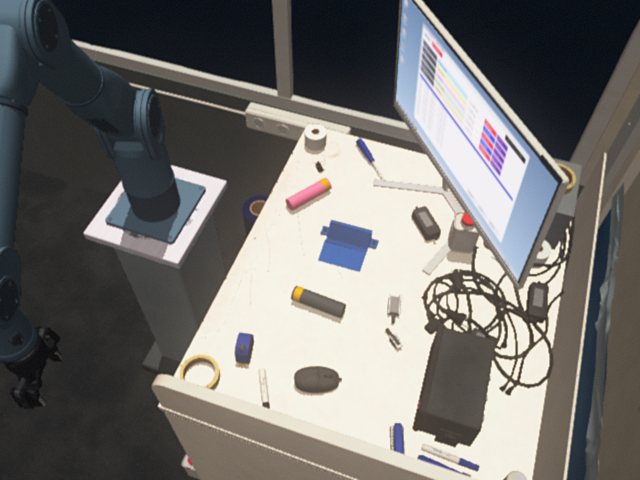

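View pics/top0.png

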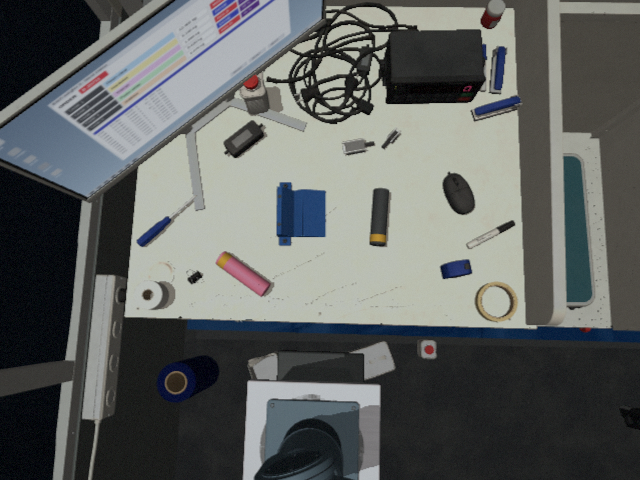

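The dark grey bar with the yellow band is at top (380,217) and scene (318,302). The pink one at top (243,273) is the look-alike, so I'll leave it alone. The V-block is at top (301,213). I'll confirm in an enlarged crop.

Run:
```python
import cv2
a=cv2.imread("pics/top0.png")[165:265,260:420]
cv2.imwrite("pics/top0c.png",cv2.resize(a,None,fx=5,fy=5,interpolation=cv2.INTER_CUBIC))
a=cv2.imread("pics/scene0.png")[210:330,280:400]
cv2.imwrite("pics/scene0c.png",cv2.resize(a,None,fx=5,fy=5,interpolation=cv2.INTER_CUBIC))
```

```text
(no output)
```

View pics/top0c.png

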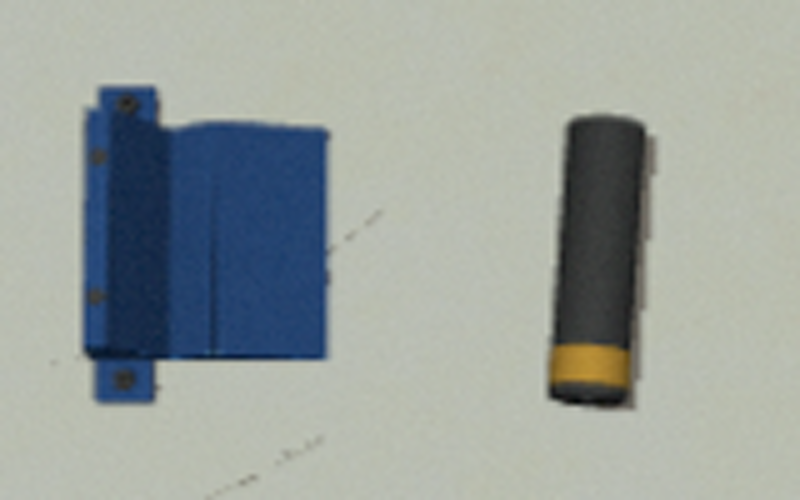

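View pics/scene0c.png

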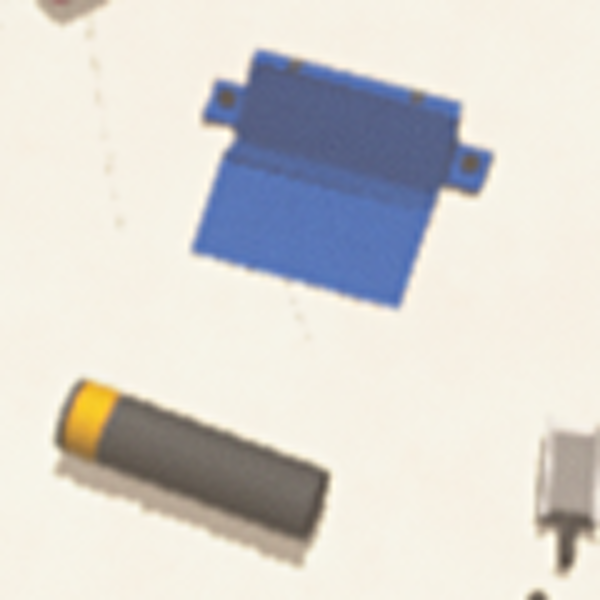

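The crops show the grey bar, yellow end nearest the robot, with its axis turned slightly from the groove. The ramp toe edge in the top crop runs from (327,130) to (327,357), with lug screws at (127,103) and (124,379).

```bash
cat > h.py <<'E'
import numpy as np, cv2
from scipy.optimize import least_squares
from scipy.spatial.transform import Rotation as R
from bench import r
P={n:r.camera_params(n) for n in("scene","top")}
def proj(n,p):
    c=P[n]; return cv2.projectPoints(np.float64(p).reshape(-1,1,3),c["rvec"],c["tvec"],c["mtx"],None)[0][:,0]
def back(n,uv,z):
    c=P[n]; Rm=cv2.Rodrigues(c["rvec"])[0]; C=-Rm.T@c["tvec"]
    d=Rm.T@np.linalg.inv(c["mtx"])@np.array([uv[0],uv[1],1.]); return C+d*(z-C[2])/d[2]
def cyl(x,y,z,yaw,L=.14,rad=.02):
    t=np.linspace(0,2*np.pi,40); e=[]
    for s in(-L/2,L/2):
        lx=np.full_like(t,s); ly=rad*np.cos(t)
        e.append(np.c_[x+lx*np.cos(yaw)-ly*np.sin(yaw),y+lx*np.sin(yaw)+ly*np.cos(yaw),z+rad*np.sin(t)])
    return np.vstack(e)
def mom(m):
    return np.array([m['m10']/m['m00'],m['m01']/m['m00'],.5*np.arctan2(2*m['mu11'],m['mu20']-m['mu02'])])
def mask(img,g,n):
    hsv=cv2.cvtColor(img,cv2.COLOR_RGB2HSV); H,S,V=cv2.split(hsv)
    m=(((V<125)&(S<75))|((H>14)&(H<32)&(S>110)&(V>60))).astype(np.uint8)
    roi=np.zeros_like(m); h=cv2.convexHull(proj(n,cyl(*g,L=.20,rad=.045)).astype(np.float32)).astype(int)
    cv2.fillConvexPoly(roi,h,1); m&=roi
    k,l,st,_=cv2.connectedComponentsWithStats(m); 
    return (l==1+np.argmax(st[1:,4])).astype(np.uint8)
def fitbar(g,imgs,verbose=True):
    """g=(x,y,z,yaw) guess"""
    ms={n:mom(cv2.moments(mask(i,g,n),True)) for n,i in imgs.items()}
    def res(p):
        o=[]
        for n in ms:
            q=mom(cv2.moments(cv2.convexHull(proj(n,cyl(p[0],p[1],g[2],p[2])).astype(np.float32))))
            d=q-ms[n]; d[2]=np.sin(d[2])*40; o+=list(d)
        return o
    s=least_squares(res,[g[0],g[1],g[3]],x_scale=.01,diff_step=1e-4)
    return s.x,np.round(s.fun,2)
E
python3 - <<'E'
from h import *
imgs={n:cv2.imread(f"pics/{n}0.png")[:,:,::-1].copy() for n in P}
o=lambda a:((a[0]-2)/5+260,(a[1]-2)/5+165); os=lambda a:((a[0]-2)/5+280,(a[1]-2)/5+210)
print("toe top",back("top",o((327,130)),.001),back("top",o((327,357)),.001))
print("screws top",back("top",o((127,103)),.011),back("top",o((124,379)),.011))
print("back",back("top",o((86,108)),.04),back("top",o((86,352)),.04))
print("toe sc",back("scene",os((193,252)),.001),back("scene",os((400,307)),.001))
print("screws sc",back("scene",os((227,98)),.011),back("scene",os((470,162)),.011))
print("back sc",back("scene",os((257,50)),.04),back("scene",os((461,102)),.04))
g0=back("top",(380,217),.02); print(g0)
for s in (("scene",),("top",),("scene","top")):
    print(s,fitbar((g0[0],g0[1],.02,0.),{n:imgs[n] for n in s}))
for n in imgs: 
    v=imgs[n].copy(); v[mask(imgs[n],(g0[0],g0[1],.02,0.),n)>0]=(255,0,0); cv2.imwrite(f"pics/m_{n}.png",cv2.resize(v[165:330,240:420],None,fx=3,fy=3)[:,:,::-1])
for n,u in dict(mouse=(458,193),tape=(456,269),mask=(496,301),marker=(490,235)).items(): print(n,back("top",u,.02))
E
```

```text
toe top [ 0.62219951 -0.01488923  0.001     ] [ 0.50470701 -0.01802372  0.001     ]
screws top [0.63128259 0.08676969 0.011     ] [0.48932439 0.08262721 0.011     ]
back [0.61998889 0.10397405 0.04      ] [0.49738131 0.09877317 0.04      ]
toe sc [ 0.50483481 -0.01952802  0.001     ] [ 0.62196935 -0.01451824  0.001     ]
screws sc [0.48946768 0.0789844  0.011     ] [0.63070645 0.08387427 0.011     ]
back sc [0.50074889 0.09559838 0.04      ] [0.61803126 0.1003562  0.04      ]
[ 0.55253249 -0.15343515  0.02      ]
('scene',) (array([ 0.55373313, -0.15360866,  0.00076576]), array([-0.06,  0.  , -2.62]))
('top',) (array([ 0.55301382, -0.15300021, -0.05099319]), array([-0., -0.,  0.]))
('scene', 'top') (array([ 0.55334388, -0.1532299 , -0.06047136]), array([-0.1 , -0.14, -0.43,  0.09, -0.13,  0.39]))
mouse [ 0.61824    -0.34671643  0.02      ]
tape [ 0.42773962 -0.33877441  0.02      ]
mask [ 0.35298265 -0.43302188  0.02      ]
marker [ 0.51377032 -0.42301193  0.02      ]
```

{"method": "servo_tool", "body": {
  "linear": [
    [0, 0, 0],
    [0, 0, 0],
    [0, 0, 0],
    [0, 0, 0],
    [0, 0, 0],
    [0, 0, 0],
    [0, 0, 0],
    [0, 0, 0],
    [0, 0, 0],
    [0, 0, 0],
    [0, 0, 0]
  ],
  "twist": [
    [0, 0, -0.127],
    [0, 0, -0.127],
    [0, 0, -0.127],
    [0, 0, -0.127],
    [0, 0, -0.127],
    [0, 0, -0.127],
    [0, 0, -0.127],
    [0, 0, -0.127],
    [0, 0, -0.127],
    [0, 0, -0.127],
    [0, 0, 0]
  ],
  "grip": 100
}}

```text
clock: 1.2
position: [0.1566, -0.6305, 0.2307]
orientation: [-0.001, 1.0, -0.028, -0.0]
contact_force: [-0.7, 0.7, 0.8]
finger_gap: 1.0
```

```bash
cat >> h.py <<'E'
BX,BY,BYAW=.5608,.0625,.036
def vb(p):
    d=np.array(p[:2])-[BX,BY];c,s=np.cos(BYAW),np.sin(BYAW); return np.array([c*d[0]+s*d[1],-s*d[0]+c*d[1]])
def wv(x,y):
    c,s=np.cos(BYAW),np.sin(BYAW); return np.array([BX+c*x-s*y,BY+s*x+c*y])
def tool(): 
    s=r.get_state(); q=s["orientation"]; M=R.from_quat([q[1],q[2],q[3],q[0]]).as_matrix()
    return s,M
def plan(target):
    s,M=tool(); return np.round(1000*M.T@(np.array(target)-s["position"]),1)
def info():
    s,M=tool(); print("t",round(s["clock"],2),"p",s["position"].round(4),"vb",vb(s["position"]).round(4),"yaw",round(np.arctan2(M[1,0],M[0,0]),4),"z",M[:,2].round(3),"F",s["contact_force"].round(1),"gap",round(s["finger_gap"],3))
E
python3 - <<'E'
from h import *
imgs={n:cv2.imread(f"pics/{n}0.png")[:,:,::-1].copy() for n in P}
for s in (("scene",),("top",),("scene","top")):
    print(s,fitbar((.553,-.153,.02,-.06),{n:imgs[n] for n in s}))
info(); 
for z in (.23,): print(plan((.552-.003,-.235,z)))
E
```

```text
('scene',) (array([ 0.55368855, -0.1535345 , -0.07245304]), array([-0., -0.,  0.]))
('top',) (array([ 0.55301382, -0.15300022, -0.05099312]), array([ 0., -0., -0.]))
('scene', 'top') (array([ 0.55334333, -0.15322859, -0.06038957]), array([-0.1 , -0.14, -0.44,  0.09, -0.13,  0.39]))
t 1.2 p [ 0.1566 -0.6305  0.2307] vb [-0.4288 -0.678 ] yaw -0.0561 z [-0.     0.001 -1.   ] F [-0.7  0.7  0.8] gap 1.0
[ 369.6 -416.9    1.1]
```

{"method": "servo_tool", "body": {
  "linear": [
    [15, -17, 0],
    [31, -35, 0],
    [31, -35, 0],
    [31, -35, 0],
    [31, -35, 0],
    [31, -35, 0],
    [31, -35, 0],
    [31, -35, 0],
    [31, -35, 0],
    [31, -35, 0],
    [31, -35, 0],
    [31, -35, 0],
    [13, -15, 0],
    [0, 0, 0],
    [0, 0, 0]
  ],
  "twist": [
    [0, 0, 0],
    [0, 0, 0],
    [0, 0, 0],
    [0, 0, 0],
    [0, 0, 0],
    [0, 0, 0],
    [0, 0, 0],
    [0, 0, 0],
    [0, 0, 0],
    [0, 0, 0],
    [0, 0, 0],
    [0, 0, 0],
    [0, 0, 0],
    [0, 0, 0],
    [0, 0, 0]
  ]
}}

```text
clock: 2.7
position: [0.5486, -0.2357, 0.2309]
orientation: [0.0, 1.0, -0.029, -0.001]
contact_force: [0.3, -0.6, 1.0]
finger_gap: 1.001
```

Run:
```python
from h import *
info(); print(plan((.551,-.225,.0)))
cv2.imwrite("pics/t1.png",r.snapshot("top")[:,:,::-1])
```

```text
t 2.7 p [ 0.5486 -0.2357  0.2309] vb [-0.0229 -0.2976] yaw -0.0589 z [-0.001 -0.    -1.   ] F [ 0.3 -0.6  1. ] gap 1.001
[  2.  -11.  230.9]
```

View pics/t1.png

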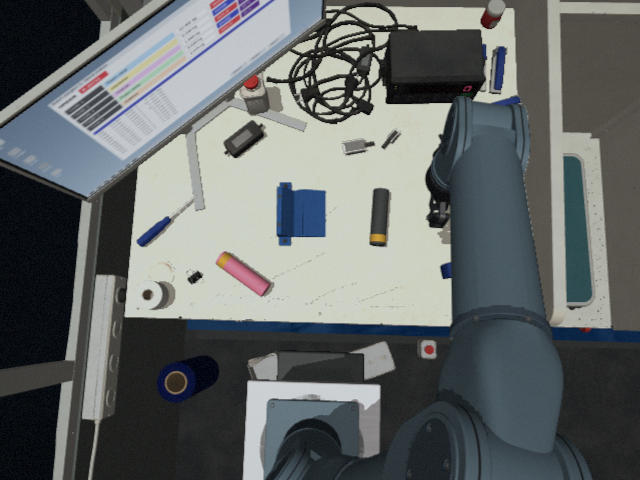

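{"method": "servo_tool", "body": {
  "linear": [
    [0, 0, 10],
    [0, 0, 25],
    [0, -2, 25],
    [0, -2, 25],
    [0, -2, 25],
    [1, -2, 25],
    [1, -2, 25],
    [0, -1, 20],
    [0, 0, 20],
    [0, 0, 15],
    [0, 0, 10],
    [0, 0, 7],
    [0, 0, 0]
  ],
  "twist": [
    [0, 0, 0],
    [0, 0, 0],
    [0, 0, 0],
    [0, 0, 0],
    [0, 0, 0],
    [0, 0, 0],
    [0, 0, 0],
    [0, 0, 0],
    [0, 0, 0],
    [0, 0, 0],
    [0, 0, 0],
    [0, 0, 0],
    [0, 0, 0]
  ]
}}

```text
clock: 4.05
position: [0.5512, -0.2247, -0.0013]
orientation: [-0.0, 1.0, -0.029, -0.0]
contact_force: [0.3, -0.1, 0.3]
finger_gap: 1.003
```

Run:
```python
from h import *
info()
i=r.snapshot("scene"); cv2.imwrite("pics/s2.png",cv2.resize(i[180:420,200:440],None,fx=2.5,fy=2.5,interpolation=cv2.INTER_CUBIC)[:,:,::-1])
```

```text
t 4.05 p [ 0.5512 -0.2247 -0.0013] vb [-0.0199 -0.2866] yaw -0.0574 z [-0.001  0.    -1.   ] F [ 0.3 -0.1  0.3] gap 1.003
```

View pics/s2.png

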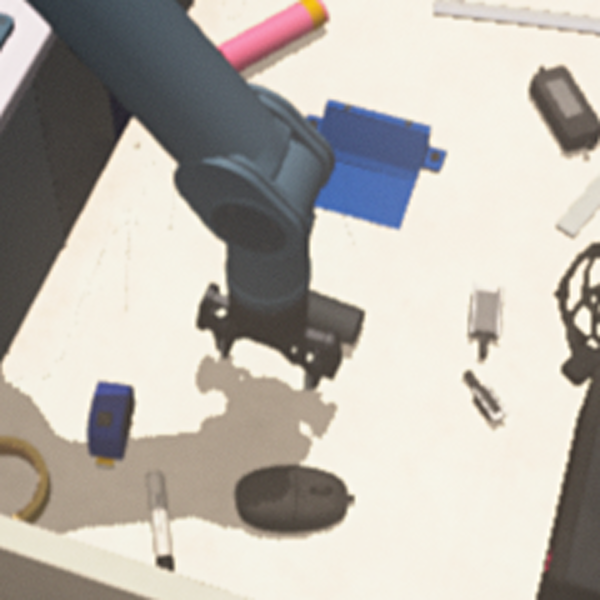

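{"method": "servo_tool", "body": {
  "linear": [
    [0, -10, 0],
    [0, -10, 0],
    [0, -5, 0],
    [0, -3, 0],
    [0, -3, 0],
    [0, -3, 0],
    [0, -3, 0],
    [0, -3, 0],
    [0, -4, 0],
    [0, -4, 0],
    [0, -4, 0],
    [0, -4, 0],
    [0, -4, 0],
    [0, -4, 0],
    [0, -4, 0],
    [0, -4, 0],
    [0, -4, 0],
    [0, -3, 0],
    [0, -2, 0],
    [0, 0, 0]
  ],
  "twist": [
    [0, 0, 0],
    [0, 0, 0],
    [0, 0, 0],
    [0, 0, 0],
    [0, 0, 0],
    [0, 0, 0],
    [0, 0, 0],
    [0, 0, 0],
    [0, 0, 0],
    [0, 0, 0],
    [0, 0, 0],
    [0, 0, 0],
    [0, 0, 0],
    [0, 0, 0],
    [0, 0, 0],
    [0, 0, 0],
    [0, 0, 0],
    [0, 0, 0],
    [0, 0, 0],
    [0, 0, 0]
  ]
}}

```text
clock: 6.1
position: [0.5563, -0.1433, -0.0007]
orientation: [-0.0, 1.0, -0.028, -0.0]
contact_force: [0.1, 0.5, 0.4]
finger_gap: 0.998
```

Run:
```python
from h import *
info()
i=r.snapshot("scene"); a=cv2.resize(i[200:340,250:400],None,fx=4,fy=4,interpolation=cv2.INTER_CUBIC)[:,:,::-1]
i=r.snapshot("top"); b=cv2.resize(i[165:265,260:420],None,fx=5,fy=5,interpolation=cv2.INTER_CUBIC)[:,:,::-1]
cv2.imwrite("pics/s3.png",a);cv2.imwrite("pics/t3.png",b)
```

```text
t 6.1 p [ 0.5563 -0.1433 -0.0007] vb [-0.0119 -0.2055] yaw -0.0564 z [ 0.  0. -1.] F [0.1 0.5 0.4] gap 0.998
```

View pics/s3.png

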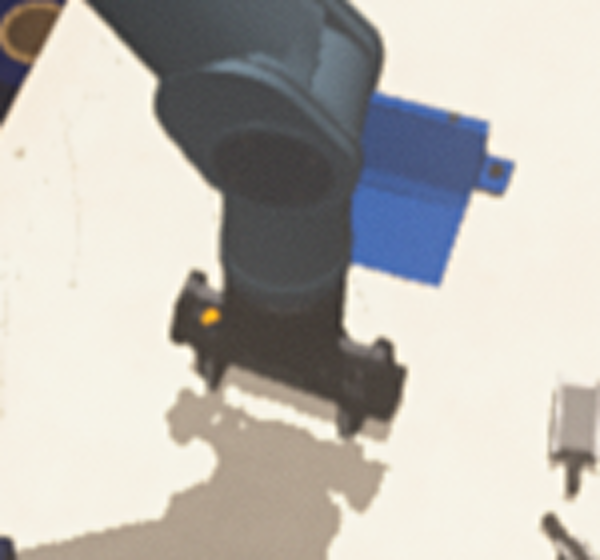

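View pics/t3.png

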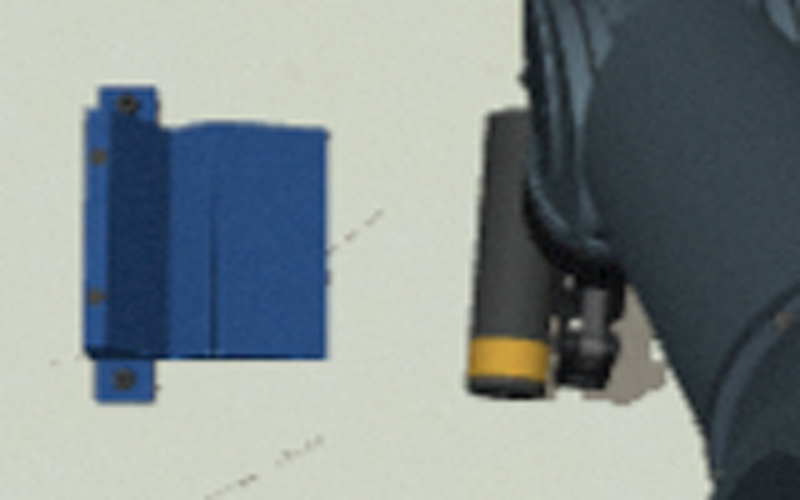

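{"method": "servo_tool", "body": {
  "linear": [
    [0, -2, 0],
    [0, -3, 0],
    [0, -4, 0],
    [0, -4, 0],
    [0, -4, 0],
    [0, -4, 0],
    [0, -4, 0],
    [0, -4, 0],
    [0, -4, 0],
    [0, -4, 0],
    [0, -4, 0],
    [0, -4, 0],
    [0, -4, 0],
    [0, -3, 0],
    [0, -3, 0],
    [0, -2, 0],
    [0, -1, 0],
    [0, 0, 0],
    [0, 0, 0]
  ],
  "twist": [
    [0, 0, 0],
    [0, 0, 0],
    [0, 0, 0],
    [0, 0, 0],
    [0, 0, 0],
    [0, 0, 0],
    [0, 0, 0],
    [0, 0, 0],
    [0, 0, 0],
    [0, 0, 0],
    [0, 0, 0],
    [0, 0, 0],
    [0, 0, 0],
    [0, 0, 0],
    [0, 0, 0],
    [0, 0, 0],
    [0, 0, 0],
    [0, 0, 0],
    [0, 0, 0]
  ]
}}

```text
clock: 8.1
position: [0.5596, -0.086, -0.0007]
orientation: [0.0, 1.0, -0.029, -0.0]
contact_force: [-0.7, 0.2, -0.7]
finger_gap: 0.999
```

Run:
```python
from h import *
info()
i=r.snapshot("top"); b=cv2.resize(i[165:265,260:420],None,fx=5,fy=5,interpolation=cv2.INTER_CUBIC)[:,:,::-1]
cv2.imwrite("pics/t4.png",b)
```

```text
t 8.1 p [ 0.5596 -0.086  -0.0007] vb [-0.0066 -0.1484] yaw -0.0572 z [-0. -0. -1.] F [-0.7  0.2 -0.7] gap 0.999
```

View pics/t4.png

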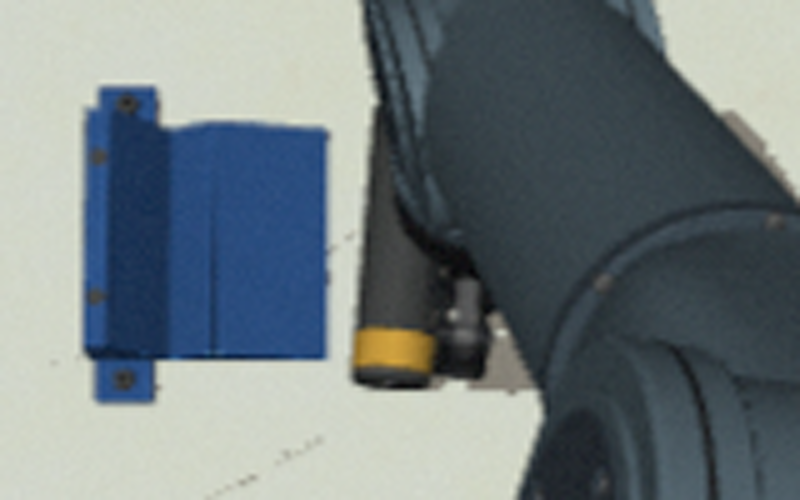

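{"method": "servo_tool", "body": {
  "linear": [
    [0, -1, 0],
    [0, -1, 0],
    [0, -1, 0],
    [0, -1, 0],
    [0, -1, 0],
    [0, -1, 0],
    [0, -2, 0],
    [0, -2, 0],
    [0, -2, 0],
    [0, -2, 0],
    [0, -1, 0],
    [0, 0, 0]
  ],
  "twist": [
    [0, 0, -0.01],
    [0, 0, -0.01],
    [0, 0, -0.01],
    [0, 0, -0.01],
    [0, 0, -0.01],
    [0, 0, -0.01],
    [0, 0, -0.01],
    [0, 0, -0.01],
    [0, 0, -0.01],
    [0, 0, -0.003],
    [0, 0, 0],
    [0, 0, 0]
  ]
}}

```text
clock: 9.35
position: [0.5596, -0.0705, -0.0007]
orientation: [-0.0, 1.0, 0.018, -0.0]
contact_force: [0.6, -0.1, -0.5]
finger_gap: 0.998
```

Run:
```python
from h import *
info()
i=r.snapshot("top"); b=cv2.resize(i[165:265,260:420],None,fx=5,fy=5,interpolation=cv2.INTER_CUBIC)[:,:,::-1]
cv2.imwrite("pics/t5.png",b)
```

```text
t 9.35 p [ 0.5596 -0.0705 -0.0007] vb [-0.006  -0.1329] yaw 0.0364 z [-0.  0. -1.] F [ 0.6 -0.1 -0.5] gap 0.998
```

View pics/t5.png

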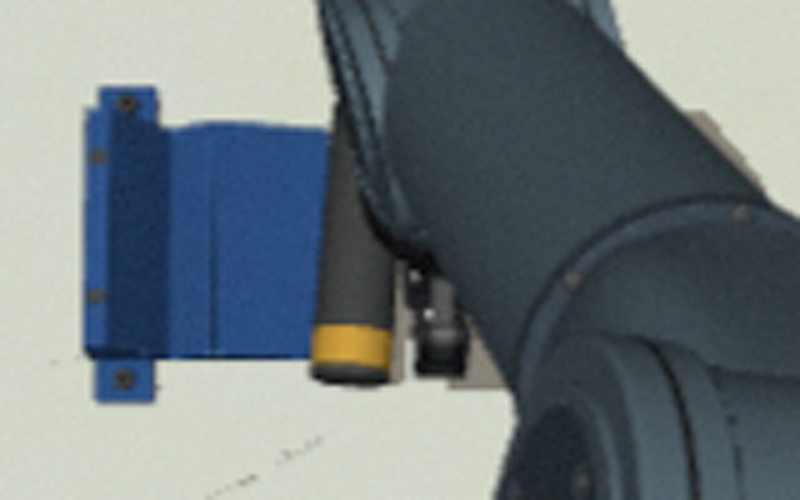

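{"method": "servo_tool", "body": {
  "linear": [
    [0, -2, 0],
    [0, -2, 0],
    [0, -2, 0],
    [0, -2, 0],
    [0, -2, 0],
    [0, -2, 0],
    [0, -2, 0],
    [0, -2, 0],
    [0, -2, 0],
    [0, -2, 0],
    [0, -2, 0],
    [0, -2, 0],
    [0, 0, 0],
    [0, 0, 0],
    [0, 0, 0],
    [0, 0, 0]
  ],
  "twist": [
    [0, 0, 0],
    [0, 0, 0],
    [0, 0, 0],
    [0, 0, 0],
    [0, 0, 0],
    [0, 0, 0],
    [0, 0, 0],
    [0, 0, 0],
    [0, 0, 0],
    [0, 0, 0],
    [0, 0, 0],
    [0, 0, 0],
    [0, 0, 0],
    [0, 0, 0],
    [0, 0, 0],
    [0, 0, 0]
  ]
}}

```text
clock: 11.0
position: [0.5588, -0.0468, -0.0007]
orientation: [-0.0, 1.0, 0.018, 0.0]
contact_force: [2.0, -3.2, 1.7]
finger_gap: 0.999
```

Run:
```python
from h import *
info()
i=r.snapshot("top"); b=cv2.resize(i[165:265,260:420],None,fx=5,fy=5,interpolation=cv2.INTER_CUBIC)[:,:,::-1]
cv2.imwrite("pics/t6.png",b)
i=r.snapshot("scene"); a=cv2.resize(i[180:320,250:400],None,fx=4,fy=4,interpolation=cv2.INTER_CUBIC)[:,:,::-1]
cv2.imwrite("pics/s6.png",a)
```

```text
t 11.0 p [ 0.5588 -0.0468 -0.0007] vb [-0.006  -0.1091] yaw 0.036 z [ 0.  0. -1.] F [ 2.  -3.2  1.7] gap 0.999
```

View pics/t6.png

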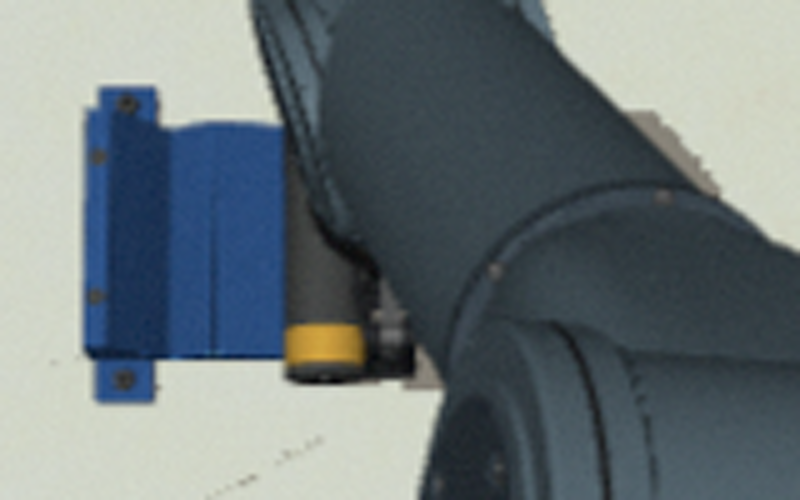

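View pics/s6.png

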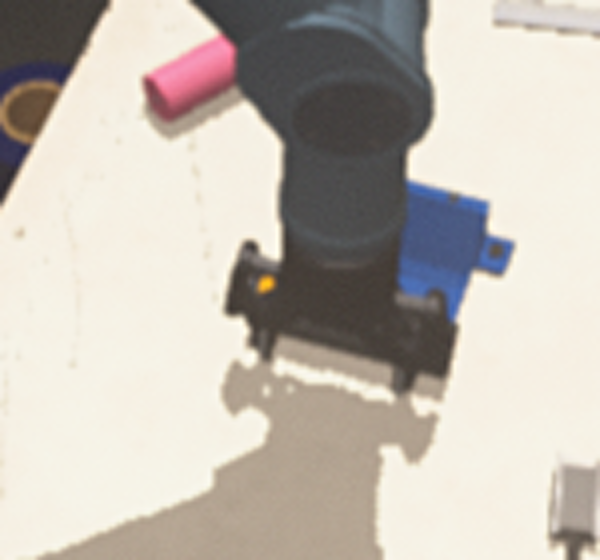

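{"method": "servo_tool", "body": {
  "linear": [
    [0, -2, -0.6],
    [0, -3, -0.9],
    [0, -3, -0.9],
    [0, -3, -0.9],
    [0, -3, -0.9],
    [0, -3, -0.9],
    [0, -3, -0.9],
    [0, -3, -0.9],
    [0, -3, -0.9],
    [0, -3, -0.9],
    [0, -3, -0.9],
    [0, -3, -0.9],
    [0, -3, -0.9],
    [0, -3, -0.9],
    [0, -3, -0.9],
    [0, -2, -0.6],
    [0, -2, -0.6],
    [0, -2, -0.6],
    [0, 0, 0]
  ],
  "twist": [
    [0, 0, 0],
    [0, 0, 0],
    [0, 0, 0],
    [0, 0, 0],
    [0, 0, 0],
    [0, 0, 0],
    [0, 0, 0],
    [0, 0, 0],
    [0, 0, 0],
    [0, 0, 0],
    [0, 0, 0],
    [0, 0, 0],
    [0, 0, 0],
    [0, 0, 0],
    [0, 0, 0],
    [0, 0, 0],
    [0, 0, 0],
    [0, 0, 0],
    [0, 0, 0]
  ]
}}

```text
clock: 13.0
position: [0.5567, 0.0049, 0.0142]
orientation: [-0.001, 1.0, 0.019, -0.0]
contact_force: [-1.0, -0.5, 0.7]
finger_gap: 1.002
```

Run:
```python
from h import *
info()
i=r.snapshot("top"); b=cv2.resize(i[165:265,260:420],None,fx=5,fy=5,interpolation=cv2.INTER_CUBIC)[:,:,::-1]
cv2.imwrite("pics/t7.png",b)
```

```text
t 13.0 p [0.5567 0.0049 0.0142] vb [-0.0062 -0.0575] yaw 0.0375 z [-0.     0.002 -1.   ] F [-1.  -0.5  0.7] gap 1.002
```

View pics/t7.png

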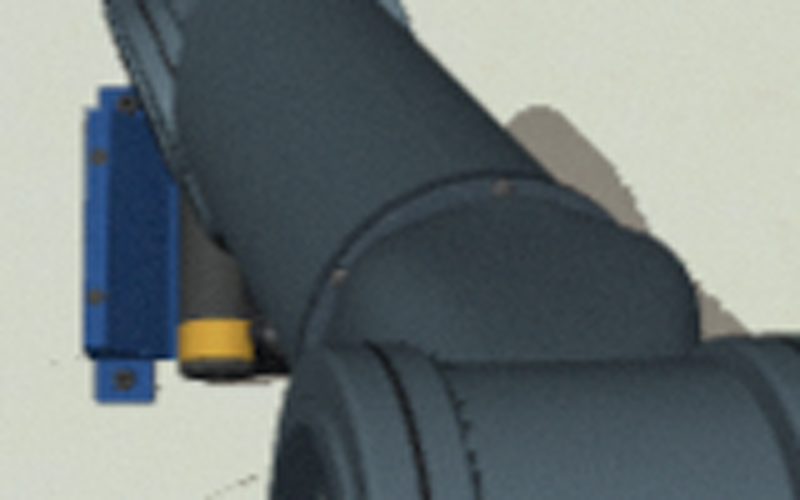

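{"method": "servo_tool", "body": {
  "linear": [
    [0, -1, -0.3],
    [0, -1.5, -0.4],
    [0, -1.5, -0.4],
    [0, -1.5, -0.4],
    [0, -1.5, -0.3],
    [0, -1.5, -0.2],
    [0, -1.5, 0],
    [0, -1.5, 0],
    [0, -1, 0],
    [0, 0, 0],
    [0, 0, 0],
    [0, 0, 0]
  ],
  "twist": [
    [0, 0, 0],
    [0, 0, 0],
    [0, 0, 0],
    [0, 0, 0],
    [0, 0, 0],
    [0, 0, 0],
    [0, 0, 0],
    [0, 0, 0],
    [0, 0, 0],
    [0, 0, 0],
    [0, 0, 0],
    [0, 0, 0]
  ]
}}

```text
clock: 14.25
position: [0.5565, 0.0155, 0.0163]
orientation: [0.0, 1.0, 0.018, -0.0]
contact_force: [-0.3, -0.0, 0.2]
finger_gap: 1.005
```

Run:
```python
from h import *
info()
i=r.snapshot("top"); b=cv2.resize(i[165:265,260:420],None,fx=5,fy=5,interpolation=cv2.INTER_CUBIC)[:,:,::-1]
cv2.imwrite("pics/t8.png",b)
```

```text
t 14.25 p [0.5565 0.0155 0.0163] vb [-0.006  -0.0468] yaw 0.0359 z [-0. -0. -1.] F [-0.3 -0.   0.2] gap 1.005
```

View pics/t8.png

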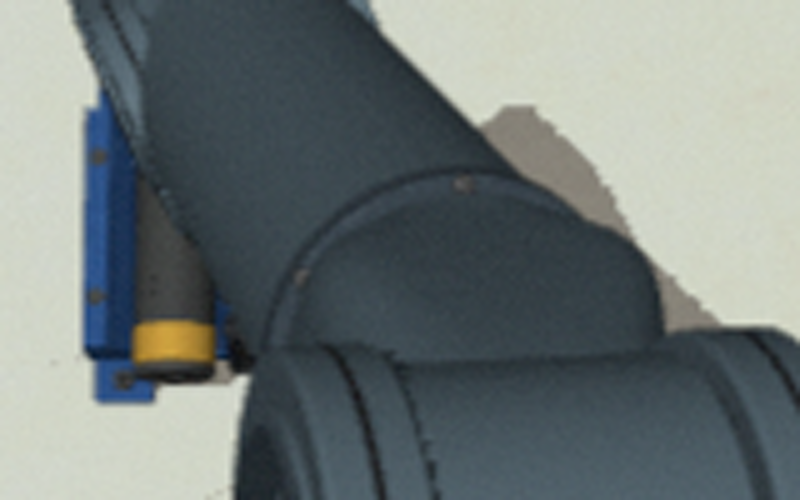

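{"method": "servo_tool", "body": {
  "linear": [
    [0, 5, 0],
    [0, 15, 0],
    [0, 15, -10],
    [0, 20, -20],
    [0, 25, -20],
    [0, 25, -20],
    [0, 25, -20],
    [0, 25, -20],
    [0, 25, -20],
    [0, 25, -10],
    [0, 15, 0],
    [0, 0, 0]
  ],
  "twist": [
    [0, 0, 0],
    [0, 0, 0],
    [0, 0, 0],
    [0, 0, 0],
    [0, 0, 0],
    [0, 0, 0],
    [0, 0, 0],
    [0, 0, 0],
    [0, 0, 0],
    [0, 0, 0],
    [0, 0, 0],
    [0, 0, 0]
  ]
}}

```text
clock: 15.5
position: [0.5633, -0.208, 0.1557]
orientation: [0.001, 1.0, 0.016, -0.0]
contact_force: [-0.3, 0.6, -0.4]
finger_gap: 1.001
```

Run:
```python
from h import *
info()
I={n:r.snapshot(n) for n in("top","scene")}
for n in I: cv2.imwrite(f"pics/f9{n}.png",I[n][:,:,::-1])
b=cv2.resize(I["top"][165:265,260:420],None,fx=5,fy=5,interpolation=cv2.INTER_CUBIC)[:,:,::-1]
cv2.imwrite("pics/t9.png",b)
a=cv2.resize(I["scene"][200:300,300:400],None,fx=5,fy=5,interpolation=cv2.INTER_CUBIC)[:,:,::-1]
cv2.imwrite("pics/s9.png",a)
w=wv(0,-.0049)
for s in(("top",),("scene",),("top","scene")):
    try:
        f,e=fitbar((w[0],w[1],.0295,.036),{n:I[n] for n in s}); v=vb(f); print(s,"seat-frame x",round(v[0],4),"y",round(v[1]+.0049,4),"yaw",round(f[2]-BYAW,4),e)
    except Exception as x: print(x)
```

```text
t 15.5 p [ 0.5633 -0.208   0.1557] vb [-0.0072 -0.2704] yaw 0.0311 z [-0.001 -0.002 -1.   ] F [-0.3  0.6 -0.4] gap 1.001
('top',) seat-frame x -0.0047 y 0.0009 yaw -0.0115 [ 0. -0. -0.]
('scene',) seat-frame x -0.0364 y -0.0013 yaw -0.0379 [-0.  0.  0.]
('top', 'scene') seat-frame x -0.0191 y -0.0007 yaw -0.0159 [ 0.67  5.67  0.17  6.07  1.43 -0.73]
```

View pics/t9.png

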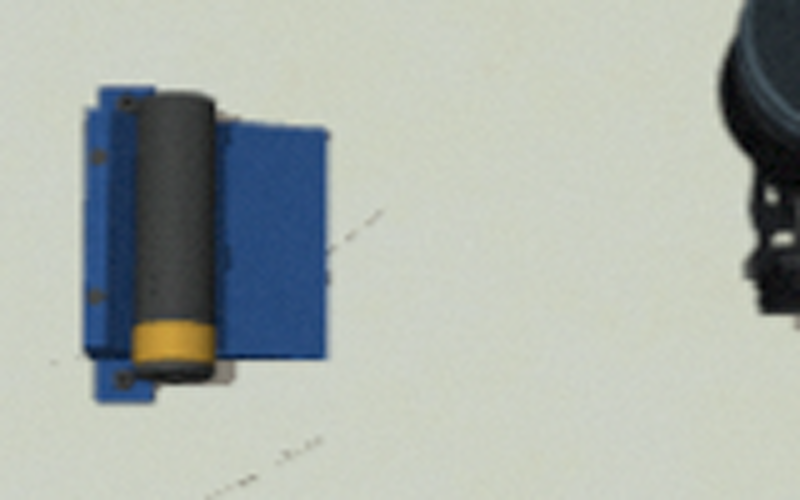

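View pics/s9.png

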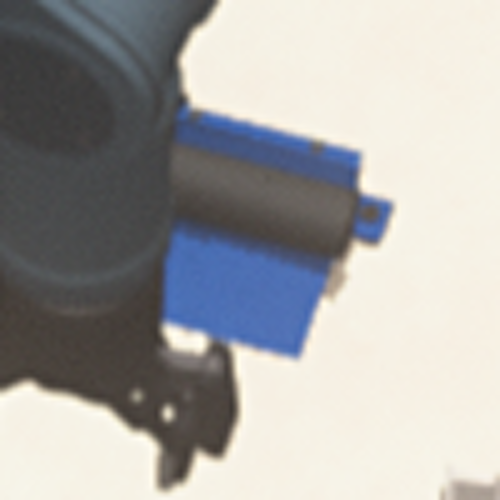

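{"method": "servo_tool", "body": {
  "linear": [
    [-10, 20, -20],
    [-20, 30, -20],
    [-30, 40, -20],
    [-30, 40, -10],
    [-30, 40, 0],
    [-30, 40, 0],
    [-10, 20, 0],
    [0, 0, 0]
  ],
  "twist": [
    [0, 0, 0],
    [0, 0, 0],
    [0, 0, 0],
    [0, 0, 0],
    [0, 0, 0],
    [0, 0, 0],
    [0, 0, 0],
    [0, 0, 0]
  ]
}}

```text
clock: 16.4
position: [0.4128, -0.4384, 0.2235]
orientation: [-0.0, 1.0, 0.016, -0.001]
contact_force: [0.5, -0.1, 0.7]
finger_gap: 1.001
```

Run:
```python
from h import *
info()
I={n:r.snapshot(n) for n in("top","scene")}
for n in I: cv2.imwrite(f"pics/f10{n}.png",I[n][:,:,::-1])
a=cv2.resize(I["scene"][200:300,300:400],None,fx=6,fy=6,interpolation=cv2.INTER_CUBIC)
w=wv(0,-.0049)
for s in(("top",),("scene",),("top","scene")):
    try:
        f,e=fitbar((w[0],w[1],.0295,.036),{n:I[n] for n in s}); v=vb(f); print(s,"seat-frame x",round(v[0],4),"y",round(v[1]+.0049,4),"yaw",round(f[2]-BYAW,4),e)
    except Exception as x: print(x)
h=cv2.convexHull(proj("scene",cyl(f[0],f[1],.0295,f[2])).astype(np.float32))
cv2.polylines(a,[((h-[300,200])*6+2.5).astype(int)],True,(255,0,0))
cv2.imwrite("pics/s10.png",a[:,:,::-1])
```

```text
t 16.4 p [ 0.4128 -0.4384  0.2235] vb [-0.166  -0.4953] yaw 0.0314 z [-0.002 -0.    -1.   ] F [ 0.5 -0.1  0.7] gap 1.001
('top',) seat-frame x -0.0054 y 0.0006 yaw -0.0017 [-0. -0. -0.]
('scene',) seat-frame x 0.0002 y -0.0029 yaw -0.0013 [0. 0. 0.]
('top', 'scene') seat-frame x -0.0029 y -0.0005 yaw -0.002 [ 0.44 -0.98  0.01 -0.85 -0.96  0.02]
```

View pics/s10.png

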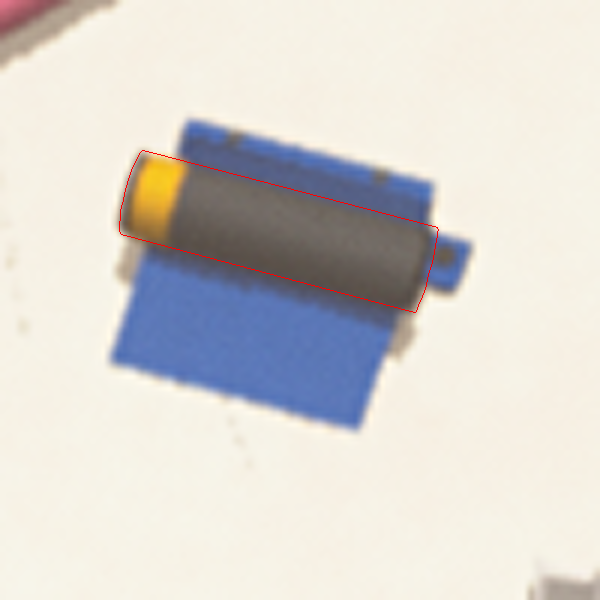

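View pics/f10scene.png

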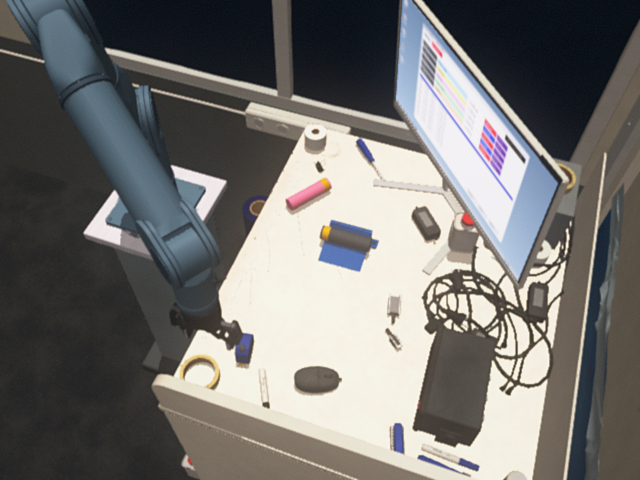

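In the scene crop the bar lies along the groove, yellow end at (155,195), and matches the red model outline. The bystanders are where they were. The bar is seated and about 3–5 mm off centre, so no end push is needed and I'm handing the job in.

Run:
```python
from h import *
r.close_job(); info()
```

```text
the job is handed in; nothing more can be done
the job is handed in; nothing more can be done
```

The bar is lying fully down in the V-block groove and close enough to central, and I handed the job in at about 16.5 s of the 45 s allowed. I rolled it about 13 cm along the bench with the open fingers, squared it up against the ramp, then eased it up and over the crest. The end push wasn't needed.

**Final position:** using both cameras together, the bar is about 3 mm off centre along the groove, 0.5 mm off across it and 0.002 rad off its direction.

**Disagreement between cameras:** the separate fits differed by about 5 mm along and 3.5 mm across the groove. The top camera gave −5.4 mm along and +0.6 mm across; the scene camera gave +0.2 mm and −2.9 mm. Both sets are inside the limits. I assumed the seated height for these fits rather than measuring it.

**Forces and surroundings:** the highest tool force I read between moves was about 4 N. The arm was clear of everything, and by eye the bystanders in the scene picture hadn't moved.

**What didn't go as planned:** turning the bar to line it up on the open bench only rolled it forward, so the ramp foot did the lining up instead.

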